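Shut and lock the lid of a controller box

ROBOT

A 6-joint arm with a two-finger parallel gripper is mounted at the origin on a cart in front of the work surface, level with it; the furniture and walls round the work are solid. World frame = base frame: x ahead of the robot, y to its left, z up, the work surface at z = 0. Lengths are in m, angles in rad, forces in N, time in s.
With the tool pointing down it reaches from about 0.275 to 0.75 m from the base axis. Payload 10.2 kg.
Tool frame: the origin (TCP) lies midway between the tips of the shut fingers; the grasp point (between the pads) lies 19 mm behind it (env.hold_point_z is the distance from the TCP to the grasp point, in m); z points along the fingers, y is the line along which they close (so a half turn about z gives the same grasp; the last joint's range is limited). The gripper opens to 85 mm and grips with 20 to 120 N. Pads are 22 mm wide; open, the fingers measure 114 mm over their backs; the gripper's body (76 mm by 85 mm) begins 54 mm behind the grasp point. The pads swing forward as they close: fully open they stand 13 mm farther back than shut.
Start: joints at [-1.4, 0.313, 1.498, -0, 1.331, -0.223], TCP at [0.201, -0.485, 0.231] pointing down, gripper open.
Joint ranges: [-2.94, 2.94], [-0.97, 2.17], [0.19, 2.56], [-1.23, 4.37], [0.02, 3.11], [-2.88, 2.88]. Speed limits (rad/s): [2.39, 2.39, 3.01, 3.14, 3.14, 3.14].

INTERFACE

Orientations are given as a unit quaternion [x, y, z, w].
In Python, from bench import env, kinematics, monitor, eyes, job gives the robot as it stands. The module is installed in compiled form; this text tells all that it offers. Calls block until the motion is done:
- env.reach(position, orientation): joint-space move of the TCP to a pose.
- env.movel(position, velocity=0.15, frame=None, guard=None): straight line of the TCP; frame=None keeps the orientation; velocity is the mean speed in m/s. With guard (N) it stops when the force on the tool has changed by that much, and returns True; else False.
- env.set_joints(angles): joint-space move.
- env.release() and env.close_gripper(effort=None): open the fingers fully, or close them until they stop; effort is the grip in N (None keeps the last).
- env.hold(seconds).
- kinematics.ik(position, orientation): joint angles nearest the present ones, or None.
- monitor.sense(): the state.
- eyes.grab_frame(name): name is "scene" or "top"; returns a dict with "frame" (420x560x3 uint8, red, green, blue), "mtx" (3x3 intrinsics, pixels), "view" (4x4, takes a point from world to camera coordinates). Camera axes: x right, y down, z forward; pixel columns grow to the right and rows downward; lengths in m; the calibration is good to about 2 mm. A picture is of the moment at which its call begins. There is no depth.
A pose or a line that the arm cannot do raises env.MotionError and nothing moves.
- job.hand_in(): hands the job in; it is judged then, once.
The state is a dict: "clock": time; "joints": joint angles; "qvel": joint speeds; "joint_efforts": joint torques, N m; "position": TCP position; "ee_rot": TCP orientation; "contact_force": force on the tool from outside, world axes, zero at the start; "ft_torque": the same for the moment, N m; "finger_gap": opening from 0.0 (shut) to 1.0 (fully open); "gripper_force": force on a finger pad.
Only numpy, scipy, OpenCV 4.12 (cv2) and the standard library are available. Lean on these libraries where they do the work, as an engineer would, in place of code of your own. Each camera call takes 0.05 s, during which the arm holds its last target. There are 200 camera calls.

TASK

The lid of the steel door-controller box stands open: push it down fully shut with your fingertips, then set a fingertip in the slot of each of its two round quarter-turn fasteners and turn it clockwise as far as it will go, so that both fasteners lock the lid. Turn the fasteners only once the lid is down. Only push with the fingers: grip and lift nothing, do not swing the lid further open, and leave the things lying round the box where they are.

Things in the scene. Friction and masses are not known exactly. Their poses are not given: they have to be found in the camera images.
- box: door-controller box fixed to the worktop, dark steel, light grey lid, 200 (x) x 300 (y) x 80 mm high without the lid. Origin: centre of its underside; x points from its louvred front to its hinge side, y to its left, z up. Lid 200 x 300 x 6 mm, hinged along y at box x +100, z 80 mm (its underside); shut, its top is 86 mm above the worktop
- panel (a joint): angle of the lid, rad: 0 = shut flat on the box, grows as the front edge rises. Starts between 0.25 and 0.6. A friction hinge holds it where it is left; it takes about 2 N down near the front edge to shut it, and shut it stays
- press_pad (a point): on the lid's outer face, in the middle of a black rubber pad 50 x 36 mm between the two fasteners: a good place to push. 155 mm in front of the hinge; 86 mm above the worktop when shut. 70 mm of flat lid lie free between the fasteners' rings
- fastener_left_head (a point): top centre of the left fastener, on its axis: box frame x -40, y +85 mm; 102 mm above the worktop with the lid shut. Black disc, 88 mm diameter, in a fixed steel ring of 100 mm outer diameter, both 16 mm proud of the lid. One straight slot crosses the disc through its axis, ring to ring: 30 mm wide, 13 mm deep, yellow floor, upright walls. The point's x axis points along the slot
- fastener_left (a joint): angle of the left fastener, rad: 0 = open, slot square to the hinge (red dot); grows clockwise seen from above; 1.571 = locked at its end stop, slot parallel to the hinge (green dots). Starts at 0 to 0.3. Stays where it is left; about 3 N against a slot wall 27 mm from the axis turns it
- fastener_right_head (a point): top centre of the right fastener, on its axis: box frame x -40, y -85 mm; 102 mm above the worktop with the lid shut. Black disc, 88 mm diameter, in a fixed steel ring of 100 mm outer diameter, both 16 mm proud of the lid. One straight slot crosses the disc through its axis, ring to ring: 30 mm wide, 13 mm deep, yellow floor, upright walls. The point's x axis points along the slot
- fastener_right (a joint): angle of the right fastener, rad: 0 = open, slot square to the hinge (red dot); grows clockwise seen from above; 1.571 = locked at its end stop, slot parallel to the hinge (green dots). Starts at 0 to 0.3. Stays where it is left; about 3 N against a slot wall 27 mm from the axis turns it
- padlock_1: brass padlock lying loose to the right of the box, 64x40x14 mm, to be left alone; origin under its centre
- key_fob_1: black car key fob lying loose to the left of the box, 85x36x14 mm, to be left alone; origin under its centre
- cylinder_2: brass lock cylinder lying loose to the left of the box, 33x83x18 mm, to be left alone; origin under its centre
- screwdriver_2: red screwdriver lying loose further left, 168x25x25 mm, to be left alone; origin under its centre

How it is judged:
On the way, in this order (a step that is already met when the one before it is completed fails the run):
1. the lid is shut, with both fasteners still open (value of joint panel below 0.04 rad and value of joint each of fastener_left, fastener_right below 0.6 rad), for 0.2 s.
2. both fasteners are turned to locked on the shut lid (value of joint panel below 0.04 rad and value of joint each of fastener_left, fastener_right above 1.4 rad), for 0.2 s.
At the end, for the whole second after the job is handed in: The lid is shut (within 0.04 rad), both fasteners are turned clockwise to locked (past 1.40 of 1.571 rad) and at rest, and the loose things round the box lie within 20 mm of where they were (all of step 2 and velocity of joint panel between -0.1 and 0.1 rad/s and velocity of joint fastener_left between -0.1 and 0.1 rad/s and velocity of joint fastener_right between -0.1 and 0.1 rad/s and distance of each of padlock_1, key_fob_1, cylinder_2, screwdriver_2 from where it was at the start of the episode below 0.02 m); the robot touches nothing.
It fails at once if a fastener is turned past 0.6 rad while the lid is open (more than 0.1 rad) (value of joint panel above 0.1 rad and value of joint any of fastener_left, fastener_right above 0.6 rad).
It fails at once if the lid is swung further open (past 0.75 rad) (value of joint panel above 0.75 rad).
It fails at once if a loose thing beside the box (padlock, key fob, lock cylinder, screwdriver) is lifted or pushed away by more than 20 mm (distance of any of padlock_1, key_fob_1, cylinder_2, screwdriver_2 from where it was at the start of the episode above 0.02 m).
It also fails if it takes over 58 s, if anything falls off the work surface, if the arm or the gripper's body presses on something with over 40 N, if the wrist force passes 120 N, or if a joint passes its speed limit or range.

## Working session

There is one attempt and no reset: what is moved stays moved. The work goes in short steps, each a Python script; the robot and the scene stay as the last script left them, time stands still between calls to the robot, and variables do not carry over. Pictures are saved under pics/ and viewed, at most 10 in all, crops included, and the job is handed in when it is done.

```bash
mkdir -p pics
python3 - <<'E'
from bench import env, kinematics, monitor, eyes, job
import cv2, json, numpy as np
for n in ("scene","top"):
    d=eyes.grab_frame(n)
    cv2.imwrite(f"pics/{n}0.png",d["frame"][...,::-1])
    print(n,np.array(d["mtx"]).round(1).tolist(),np.array(d["view"]).round(4).tolist())
s=monitor.sense(); print(s["clock"],s["ee_rot"],s["position"],s["contact_force"])
E
```

```text
scene [[407.4, 0.0, 286.1], [0.0, 407.4, 215.7], [0.0, 0.0, 1.0]] [[-0.5738, -0.8189, -0.0118, 0.29], [-0.6266, 0.4482, -0.6376, 0.3858], [0.5274, -0.3585, -0.7703, 0.92], [0.0, 0.0, 0.0, 1.0]]
top [[497.1, 0.0, 268.0], [0.0, 497.1, 218.4], [0.0, 0.0, 1.0]] [[0.0115, -0.9995, 0.0282, -0.0384], [-0.9969, -0.0137, -0.077, 0.5272], [0.0773, -0.0272, -0.9966, 1.1887], [0.0, 0.0, 0.0, 1.0]]
0.1 [ 9.80677144e-01  1.95632300e-01  3.18800118e-06 -5.84204921e-04] [ 0.20138275 -0.48457878  0.23080248] [-0.43659671 -0.00569781  0.14436132]
```

View pics/scene0.png

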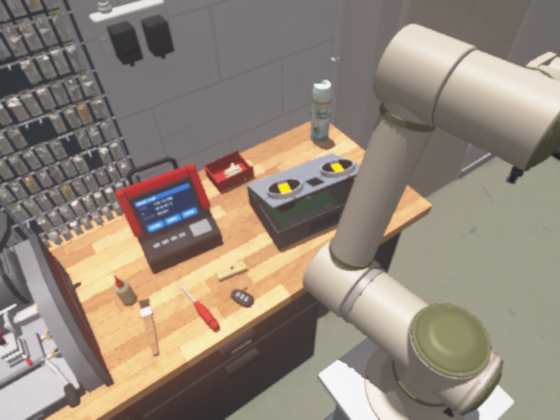

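View pics/top0.png

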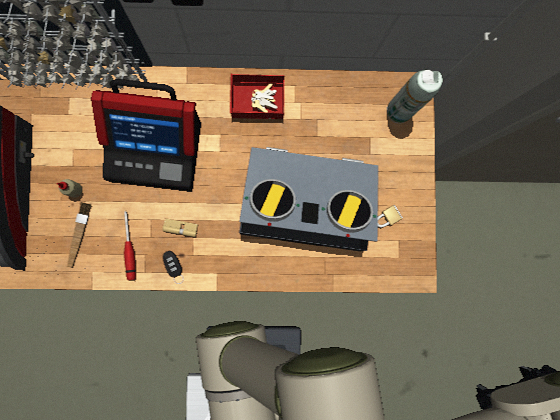

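The top view shows the box at about (310,200) with a slight yaw, rings at about (273,199) and (350,209), and the padlock close to its right side at (390,217). I'll enlarge both views.

Run:
```python
import cv2
a=cv2.imread("pics/top0.png")[138:262,230:410]; cv2.imwrite("pics/top0c.png",cv2.resize(a,None,fx=4.4,fy=4.4,interpolation=cv2.INTER_CUBIC))
a=cv2.imread("pics/scene0.png")[145:255,240:370]; cv2.imwrite("pics/scene0c.png",cv2.resize(a,None,fx=5,fy=5,interpolation=cv2.INTER_CUBIC))
```

```text
(no output)
```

View pics/top0c.png

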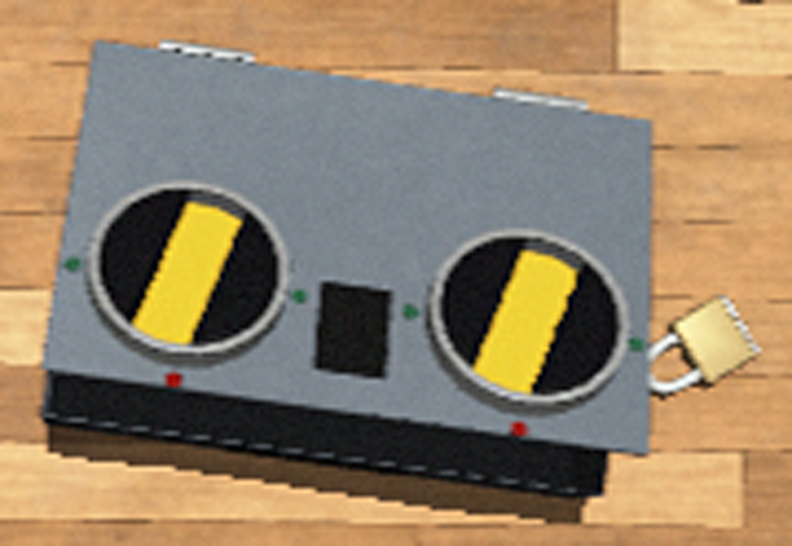

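View pics/scene0c.png

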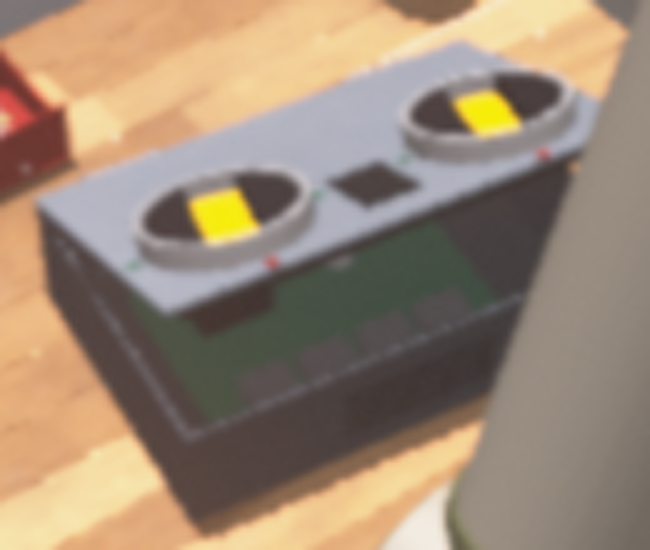

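Top crop: lid corners (95,41), (652,121), (648,455), (43,368); ring centres ≈(188,269) and (529,318); pad (352,330). Both slots lean about 12° clockwise. I'll fit the box pose, lid angle and slot angles from these.

```bash
cat > h.py <<'E'
from bench import env, kinematics, monitor, eyes, job
import numpy as np, cv2
from scipy.optimize import least_squares
from scipy.spatial.transform import Rotation as R
def project(d,P):
    P=np.atleast_2d(P); V=np.array(d["view"]); c=P@V[:3,:3].T+V[:3,3]; q=c@np.array(d["mtx"]).T
    return q[:,:2]/q[:,2:]
def lidpt(p,u,v,w):
    """p=[x,y,yaw,lid]; u=distance in front of hinge, v=box y, w=height over lid underside"""
    x,y,yaw,a=p; c,s=np.cos(a),np.sin(a)
    return boxpt(p, .1-u*c+w*s, v, .08+u*s+w*c)
def boxpt(p,bx,by,bz):
    c,s=np.cos(p[2]),np.sin(p[2]); return np.array([p[0]+c*bx-s*by,p[1]+s*bx+c*by,bz])
def quat(psi): return (R.from_euler('z',psi)*R.from_euler('x',np.pi)).as_quat()
def st():
    s=monitor.sense(); return "t %.1f pos %s F %s"%(s["clock"],np.round(s["position"],4),np.round(s["contact_force"],1))
E
python3 - <<'E'
from h import *
T=eyes.grab_frame("top"); S=eyes.grab_frame("scene")
ct=lambda x,y:np.array([x/4.4+230-.4,y/4.4+138-.4]); cs=lambda x,y:np.array([x/5+240-.4,y/5+145-.4])
obs=[(T,ct(95,41),lambda p:lidpt(p,0,.15,.006)),(T,ct(652,121),lambda p:lidpt(p,0,-.15,.006)),
(T,ct(648,453),lambda p:lidpt(p,.2,-.15,.006)),(T,ct(45,367),lambda p:lidpt(p,.2,.15,.006)),
(T,ct(352,330),lambda p:lidpt(p,.155,0,.006)),(T,ct(188,267),lambda p:lidpt(p,.14,.085,.022)),(T,ct(529,316),lambda p:lidpt(p,.14,-.085,.022)),
(T,ct(43,418),lambda p:boxpt(p,-.1,.15,.08)),(T,ct(603,494),lambda p:boxpt(p,-.1,-.15,.08)),
(S,cs(375,185),lambda p:lidpt(p,.155,0,.006)),(S,cs(38,203),lambda p:lidpt(p,0,.15,.006)),(S,cs(165,306),lambda p:lidpt(p,.2,.15,.006)),(S,cs(190,437),lambda p:boxpt(p,-.1,.15,.08))]
f=lambda p:np.concatenate([project(d,m(p))[0]-o for d,o,m in obs])
r=least_squares(f,[.5,-.1,-.1,.4],loss="soft_l1"); p=r.x
print(p.round(4)); print(f(p).reshape(-1,2).round(1).tolist())
np.save("p.npy",p)
# slot angles: fit direction of wall lines on floor plane
for v,E in ((.085,[((185,203),(135,333)),((242,218),(190,347))]),(-.085,[((525,250),(474,372)),((580,268),(531,394))])):
    for a,b in E:
        def inv(px): return least_squares(lambda q:project(T,lidpt(p,q[0],q[1],.009))[0]-px,[.14,v]).x
        A,B=inv(ct(*a)),inv(ct(*b)); d=A-B
        print(v,A.round(3),B.round(3),"theta",np.arctan2(-d[1],-d[0]).round(3))
pad=lidpt([*p[:3],0],.155,0,.006); print("pad",pad,"L",boxpt(p,-.04,.085,.102),"Rt",boxpt(p,-.04,-.085,.102),"pad now",lidpt(p,.155,0,.006))
for k in range(2):
    print(k,kinematics.ik([*pad[:2],.25],quat(p[2]+k*np.pi)))
E
```

```text
[ 0.5695 -0.1237 -0.127   0.4243]
[[-0.4, -0.5], [0.2, -0.4], [0.4, 0.3], [-1.3, 0.2], [0.0, 0.3], [0.1, -0.5], [0.2, -0.6], [-0.9, 0.0], [0.2, 0.8], [0.7, -0.4], [-0.3, -1.6], [0.6, 0.3], [0.2, 0.3]]
0.085 [0.096 0.091] [0.175 0.106] theta 0.199
0.085 [0.1   0.061] [0.178 0.079] theta 0.225
-0.085 [ 0.095 -0.084] [ 0.17  -0.061] theta 0.295
-0.085 [ 0.101 -0.112] [ 0.178 -0.09 ] theta 0.286
pad [ 0.51496887 -0.11675829  0.086     ] L [ 0.54061217 -0.03434215  0.102     ] Rt [ 0.51908404 -0.20297352  0.102     ] pad now [ 0.53105594 -0.11881203  0.14928532]
0 [-4.45028875e-01  3.06467144e-01  1.45715043e+00 -4.44089210e-16
  1.37797508e+00  1.25274444e+00]
1 [-0.44502888  0.30646714  1.45715043  0.          1.37797508 -1.88884821]
```

Run:
```python
from h import *
p=np.load("p.npy"); q=quat(p[2]); a=lidpt(p,.155,0,.006); b=lidpt([*p[:3],0],.155,0,.006)
env.close_gripper(); print(st())
env.reach([a[0],a[1],.25],q); print(st())
env.movel([a[0],a[1],a[2]+.012],.15)
print(env.movel([b[0],b[1],.082],.06,guard=20),st())
env.movel([b[0],b[1],.25],.2); print(st())
env.set_joints([-1.2,.313,1.498,0,1.331,0]) 
d=eyes.grab_frame("top"); cv2.imwrite("pics/top1.png",d["frame"][...,::-1])
cv2.imwrite("pics/top1c.png",cv2.resize(d["frame"][138:262,230:410,::-1],None,fx=4.4,fy=4.4,interpolation=cv2.INTER_CUBIC)); print(st())
```

```text
t 1.0 pos [ 0.2014 -0.4848  0.2313] F [-0.3  0.   0.2]
t 2.8 pos [ 0.5309 -0.1195  0.2499] F [-0.2 -0.1  0. ]
True t 4.7 pos [ 0.5158 -0.1168  0.086 ] F [-1.6  0.8  8.4]
t 5.7 pos [ 0.5146 -0.1166  0.2488] F [-0.   0.1 -0.3]
t 7.2 pos [ 0.2946 -0.4344  0.2311] F [ 0.5 -0.2  0.4]
```

View pics/top1c.png

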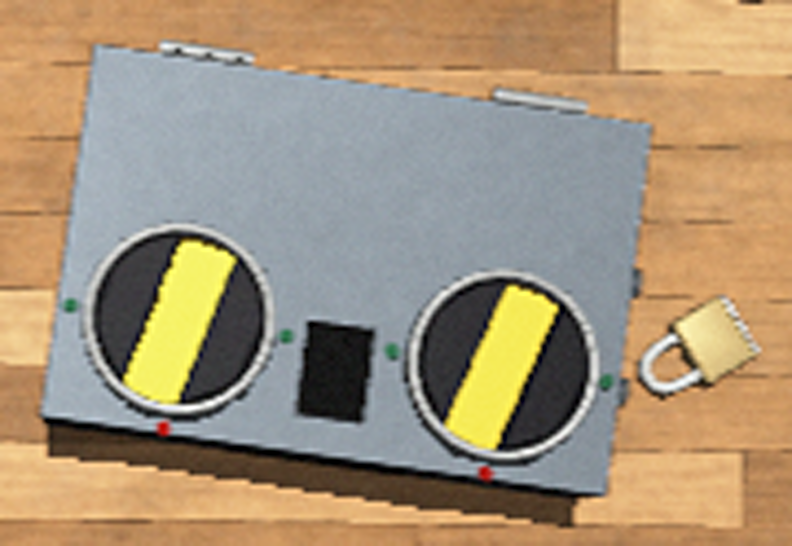

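Lid is shut; rings at ≈(178.5,320.5) and (504,367) in the crop, slots still open, padlock untouched. I'll refine the head positions from these and turn the left fastener first.

```bash
cat > turn.py <<'E'
from h import *
p=np.load("p.npy"); yaw=p[2]
def at(c,th,r,t,z):
    phi=yaw+np.pi-th
    return np.array([c[0]+r*np.cos(phi)+t*np.cos(phi-np.pi/2),c[1]+r*np.sin(phi)+t*np.sin(phi-np.pi/2),z]),quat(yaw+np.pi/2-th)
def turn(c,th0,r=.025,zt=.0935):
    pos,q=at(c,th0,r,0,.17); env.reach(pos,q)
    pos[2]=.112; env.movel(pos,.15)
    pos[2]=zt; g=env.movel(pos,.04,guard=6); print("insert",g,st())
    if monitor.sense()["position"][2]>.098:
        pos[2]=.17; env.movel(pos); print("NOT IN"); return
    for th in np.linspace(th0,1.571,8):
        pos,q=at(c,th,r,.005,zt); g=env.movel(pos,.05,q,guard=15); print(round(th,2),g,st())
        if g: break
    if not g:
        pos,q=at(c,1.571,r,.008,zt); print("end",env.movel(pos,.02,q,guard=15),st())
    c_=monitor.sense()["position"]; pos,q=at(c,1.571,r,.001,zt); env.movel(pos,.05)   # relieve
    pos[2]=.17; env.movel(pos,.2); print(st())
E
cat > meas.py <<'E'
from h import *
T=eyes.grab_frame("top"); yaw=np.load("p.npy")[2]
ct=lambda x,y:np.array([x/4.4+230-.4,y/4.4+138-.4])
def inv(px,z): return least_squares(lambda q:project(T,[*q,z])[0]-px,[.5,-.1]).x
C=np.array([inv(ct(178.5,320.5),.102),inv(ct(504,367),.102)]); p=np.load("p.npy")
d=C[0]-C[1]; print(C.round(4),"yaw",np.arctan2(-d[0],d[1]),"sep",np.hypot(*d), boxpt(p,-.04,.085,.1),boxpt(p,-.04,-.085,.1))
th=[]
for E in ([((177,240),(123,390)),((238,260),(184,404))],[((505,285),(447,425)),((560,305),(498,450))]):
    a=[]
    for A,B in E: d=inv(ct(*A),.095)-inv(ct(*B),.095); a.append(yaw-np.arctan2(d[1],d[0]))
    print(a); th.append(np.mean(a))
np.savez("m.npz",C=C,th=th)
E
python3 meas.py
python3 - <<'E'
from turn import *
m=np.load("m.npz"); b=np.array([boxpt(p,-.04,s*.085,0)[:2] for s in (1,-1)])
C=(m["C"]+b)/2; print(C,m["th"])
for c in C:
    q0=None
    for th in (.2,.9,1.571): print(np.round(kinematics.ik(*at(c,th,.025,.004,.0935)),2))
if np.abs(m["C"]-b).max()<.004: turn(C[0],m["th"][0])
E
```

```text
[[ 0.5396 -0.0342]
 [ 0.5179 -0.2031]] yaw -0.1283216530210134 sep 0.1702862129450361 [ 0.54061217 -0.03434215  0.1       ] [ 0.51908404 -0.20297352  0.1       ]
[np.float64(0.2048027674381614), np.float64(0.22032216562900303)]
[np.float64(0.2636424992647259), np.float64(0.2769979495874228)]
[[ 0.54013062 -0.03425746]
 [ 0.51847081 -0.20301621]] [0.21256247 0.27032022]
[-0.27  0.45  1.69 -0.    1.    0.06]
[-0.24  0.47  1.65 -0.    1.02  0.79]
[-0.23  0.51  1.6  -0.    1.04  1.47]
[-0.59  0.48  1.65 -0.    1.02 -0.26]
[-0.56  0.49  1.62 -0.    1.03  0.47]
[-0.54  0.52  1.58 -0.    1.05  1.16]
insert False t 10.1 pos [ 0.5166 -0.0259  0.0935] F [ 0.3 -0.1 -0.2]
0.21 False t 10.3 pos [ 0.5184 -0.0209  0.0936] F [0.5 0.2 0.6]
0.41 False t 10.7 pos [ 0.5212 -0.0172  0.0935] F [ 0.4 -0.6 -0.5]
0.6 False t 11.0 pos [ 0.5248 -0.0139  0.0935] F [ 0.5 -0.9 -0.6]
0.79 False t 11.3 pos [ 0.529  -0.0114  0.0935] F [-0.  -0.5 -0.3]
0.99 False t 11.7 pos [ 0.5337 -0.0097  0.0935] F [-0.4  0.2 -0.1]
1.18 False t 12.0 pos [ 0.5385 -0.0089  0.0935] F [ 0.4 -0.   0.3]
1.38 False t 12.4 pos [ 0.5435 -0.0091  0.0935] F [-0.1 -0.2 -0.6]
1.57 False t 12.7 pos [ 0.5483 -0.0102  0.0935] F [-0.3 -0.  -0.5]
end False t 13.0 pos [ 0.5498 -0.0106  0.0933] F [-8.6 -1.1  4. ]
t 13.8 pos [ 0.5441 -0.0095  0.1695] F [ 0.3 -0.2 -0.2]
```

The left finger went in; force appeared only at the end (8.6 N), so I'll check with a picture before doing the right one.

Run:
```python
from h import *
env.set_joints([-1.2,.313,1.498,0,1.331,0]) 
d=eyes.grab_frame("top")
cv2.imwrite("pics/top2c.png",cv2.resize(d["frame"][138:262,230:410,::-1],None,fx=4.4,fy=4.4,interpolation=cv2.INTER_CUBIC)); print(st())
```

```text
t 15.7 pos [ 0.2945 -0.4344  0.2309] F [-0.3  0.3  0.2]
```

View pics/top2c.png

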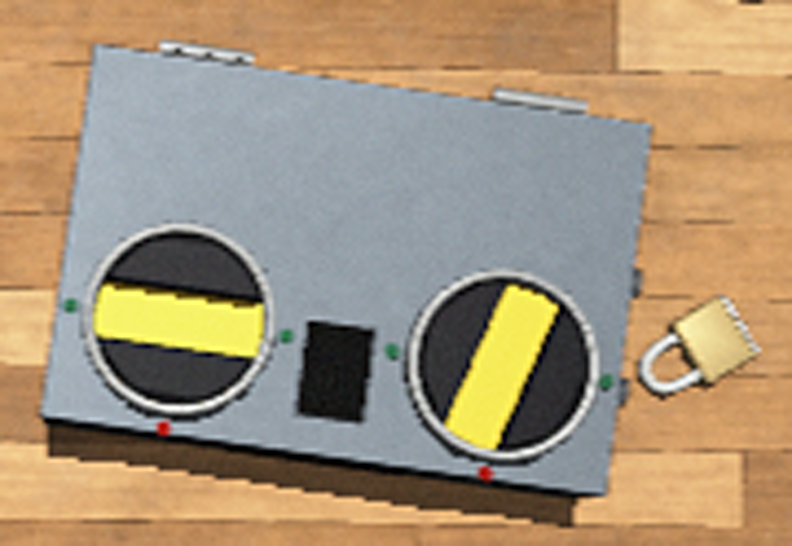

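The left slot now runs through the green dots ((70,305)–(286,336)), so it is locked. Now the right one.

Run:
```python
from turn import *
turn([.51847,-.20302],.27)
env.set_joints([-1.2,.313,1.498,0,1.331,0]) 
d=eyes.grab_frame("top")
cv2.imwrite("pics/top3c.png",cv2.resize(d["frame"][138:262,230:410,::-1],None,fx=4.4,fy=4.4,interpolation=cv2.INTER_CUBIC)); print(st())
```

```text
insert False t 18.1 pos [ 0.4955 -0.1934  0.0935] F [-0.1 -0.4  0.3]
0.27 False t 18.3 pos [ 0.4975 -0.1885  0.0937] F [-0.2 -0.2 -0.8]
0.46 False t 18.6 pos [ 0.5004 -0.1851  0.0936] F [-0.9  0.  -0. ]
0.64 False t 19.0 pos [ 0.504  -0.1821  0.0935] F [0.2 0.6 0.5]
0.83 False t 19.3 pos [ 0.5081 -0.1798  0.0935] F [-0.3 -0.2 -0.1]
1.01 False t 19.6 pos [ 0.5126 -0.1783  0.0935] F [-0.3 -0.3 -0.8]
1.2 False t 20.0 pos [ 0.5173 -0.1776  0.0935] F [-1.2  0.4 -0.5]
1.39 False t 20.3 pos [ 0.522  -0.1779  0.0935] F [-0.1  0.1 -0.6]
1.57 False t 20.6 pos [ 0.5266 -0.1789  0.0935] F [-0.4  1.1 -0. ]
end False t 20.9 pos [ 0.5282 -0.1795  0.0934] F [-8.7 -1.2  3.3]
t 21.8 pos [ 0.5226 -0.1782  0.1695] F [-0.6 -0.2 -0.5]
t 23.1 pos [ 0.2946 -0.4343  0.2306] F [1.1 0.  0.7]
```

View pics/top3c.png

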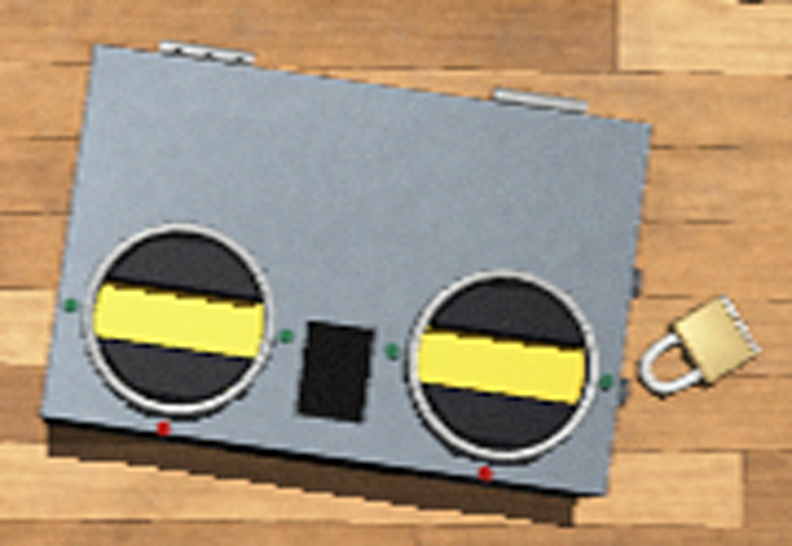

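Both slots line up with their green dots (left through (178,320), right through (504,367)), the lid is flat and the padlock hasn't moved.

```bash
python3 -c "
from bench import job
print(job.hand_in())"
```

```text
the job is handed in; nothing more can be done
None
```

The lid is shut and both fasteners are turned clockwise to locked; the last picture shows both slots in line with their green dots and the padlock where it was, though I didn't re-check the things to the left of the box, and the job is handed in with no verdict returned.

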